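Push the cutting ruler home into the corner of the cutting guide

TASK

On the sewing room's cutting mat, push the metal ruler along the mat into the corner of the cutting guide, so that its far long edge lies flush along the fence and its end butts against the end stop block. Only push it with the fingers: do not pinch its grip rail and do not lift or tip it. Leave the tin, the thread spool and the rotary cutter where they are, and let go of everything at the end.

Things in the scene. Friction and masses are not known exactly. Their poses are not given: they have to be found in the camera images.
- ruler: loose aluminium ruler flat on the mat, blade 70 mm wide (x), 220 mm long (y), 6 mm thick, with a black grip rail along its middle: 160 mm long, 24 mm across, top 35 mm above the mat. Origin: centre of underside; x points across to the long edge facing the fence. Starts between robot and fence, up to 0.3 rad askew. 0.3 to 0.5 kg, slides at about 1 to 6 N; push low, a hard high push tips it
- corner_left (a point): the ruler's far left corner: on the underside, x = +35 mm, y = +110 mm of the ruler
- corner_right (a point): the ruler's far right corner: on the underside, x = +35 mm, y = -110 mm of the ruler
- strip_near: black rubber strip 154 mm long, 22 mm high on the robot-side face (-x) of the ruler's grip rail, part of the ruler. Origin: its centre, 19 mm above the mat
- strip_far: the same strip on the fence-side face (+x) of the ruler's grip rail. Origin: its centre, 19 mm above the mat
- fence: fixed aluminium bar on the mat beyond the ruler, 470 mm long (its y), 25 mm wide, 15 mm high, up to 0.2 rad askew to the robot. Origin: on the mat, at mid-length of its robot-side face; that face is x = 0 of its frame, x points away from the robot, the bar fills x = 0 to 25 mm. The green mat under everything is 3 mm thick (top at z = 3 mm)
- end_stop: fixed aluminium block touching the fence's robot-side face near its left or right end (varies), square to it: 60 mm long (x), 20 mm wide (y, along the fence), 15 mm high; axes parallel to the fence's. Origin: centre of underside, 30 mm in front of the fence face, 220 mm from mid-fence. The ruler's end butts on its face that looks to mid-fence
- tin: loose round steel tin, 52 mm in diameter, 28 mm high, standing by the fence's other end, at the end without the stop: to be left alone. Origin: centre of the underside
- spool: loose dark blue thread spool with white ends, 48 mm in diameter, 56 mm high, standing at the left of the mat: to be left alone. Origin: centre of the underside
- cutter: loose yellow and black rotary cutter lying flat at the right of the mat, about 145 mm long (its x), 48 mm wide, 21 mm high: to be left alone. Origin: on the underside, 35 mm from the middle of its round head (head at +x)
Mind the look-alikes: they are no part of the job. Of the things that look like the end_stop, take the one that is nearest to the robot's base at the start.

How it is judged:
At the end, for the whole second after the job is handed in: The ruler lies flat and still on the mat, both its far corners within 3 mm of the fence's face, its end within 3 mm of the end stop; tin, spool and cutter are within 15 mm of where they stood (x of corner_left in the frame of fence between -0.003 and 0.003 m and x of corner_right in the frame of fence between -0.003 and 0.003 m and y of ruler in the frame of end_stop between -0.123 and 0.123 m and y of ruler in the frame of fence between -0.13 and 0.13 m and height (world z) of ruler below 0.006 m and angle between ruler's own z axis and vertical below 0.04 rad and linear speed of ruler below 0.01 m/s and distance of each of tin, spool, cutter from where it was at the start of the episode below 0.015 m); the robot touches nothing.
It fails at once if the ruler is lifted off the mat or tipped up (height (world z) of ruler above 0.011 m or angle between ruler's own z axis and vertical above 0.15 rad).
It fails at once if the ruler's grip rail is pinched between the fingers (both side strips squeezed at once) (contact force between the fingers and strip_near above 1 N and contact force between the fingers and strip_far above 1 N).
It fails at once if the round tin is pushed more than 15 mm from its place (distance of tin from where it was at the start of the episode above 0.015 m).
It fails at once if the thread spool is pushed more than 15 mm from its place (distance of spool from where it was at the start of the episode above 0.015 m).
It fails at once if the rotary cutter is pushed more than 15 mm from its place (distance of cutter from where it was at the start of the episode above 0.015 m).
It also fails if it takes over 53 s, if anything falls off the work surface, if the arm or the gripper's body presses on something with over 40 N, if the wrist force passes 120 N, or if a joint passes its speed limit or range.

ROBOT

A 6-joint arm with a two-finger parallel gripper is mounted at the origin on the work surface. World frame = base frame: x ahead of the robot, y to its left, z up, the work surface at z = 0. Lengths are in m, angles in rad, forces in N, time in s.
With the tool pointing down it reaches from about 0.35 to 0.775 m from the base axis. Payload 5.5 kg.
Tool frame: the origin (TCP) lies between the finger pads; the fingertips stand 19 mm ahead of it and the grasp point (between the pads) is the TCP; z points along the fingers, y is the line along which they close (so a half turn about z gives the same grasp; the last joint's range is limited). The gripper opens to 85 mm and grips with 20 to 120 N. Pads are 22 mm wide; open, the fingers measure 114 mm over their backs; the gripper's body (76 mm by 85 mm) begins 54 mm behind the grasp point. The pads swing forward as they close: fully open they stand 13 mm farther back than shut.
Start: joints at [-1.315, 0.313, 0.046, 1.304, 0, 1.431], TCP at [0.222, -0.531, 0.25] pointing down, gripper open.
Joint ranges: [-2.76, 2.76], [-0.86, 1.69], [-1.03, 1.26], [-2.2, 2.34], [-1.47, 1.5], [-3.14, 3.14]. Speed limits (rad/s): [2.57, 2.57, 3.14, 3.14, 3.14, 3.14].

INTERFACE

Orientations are given as a unit quaternion [w, x, y, z].
In Python, from workcell import env gives the robot as it stands.
- The arm moves only by the shell command python3 -m pendant 'ROWS' [FORCE]. ROWS is JSON, a list of rows, each an object with "travel": the shift along the tool's x, y, z scaled (see below), a list of three; "rot": the turn, a rotation vector about the tool's x, y, z scaled (see below), a list of three; "fingers": the opening, from -1 (shut) to 1 (fully open). In form: [{"travel": [dx, dy, dz], "rot": [wx, wy, wz], "fingers": fingers}, ...]. A call has 1 to 10 rows; each row is the pose to reach, as a shift and turn from the pose commanded when the call began, along the tool's axes at that moment; what a row does not reach only later rows make up. The controller multiplies each number of a shift by 0.12 m and each number of a turn by 60 degrees. A row lasts 1/10 s, in which the tool goes at most 50 mm and 8.59 degrees, less where a joint would pass 70% of its speed; a pose out of reach is approached as far as the arm can. A call with a number of a shift or a turn outside -1 to 1 is refused whole. A call with a gripper value outside its range is refused whole. The fingers move at their own pace and stop on an object; FORCE is the grip in N (left out, the last holds). Time passes only in rows, so rows that repeat a pose let the fingers close. It gives the time, the measured TCP pose, the force, the opening and the grip force at its end, in the units of the state.
- env.get_state(): the state, without advancing time (a new reading comes with each control period).
- env.read_camera(name): name is "side" or "top" or "wrist"; returns (picture, depth): 480x640x3 uint8, blue, green, red; 480x640 float32, m along the optical axis (not along the pixel's ray), 0 where there is no reading.
- env.camera_model(name): a dict with "fovy" (degrees; the focal length in pixels is half the picture's height over the tangent of half this angle, whatever the lens; pixels are square), "cx", "cy" (the principal point, pixels), "k1" (the pictures are not rectified: a ray, as slopes to the right and down, at radius r is drawn at 1 + k1 r^2 times it, then the intrinsics apply), "rvec" (rotation vector, rad) and "tvec" (3), from world to camera coordinates, as OpenCV has them; the wrist camera has in their place "T_tool_cam" (4x4, takes a point from camera to tool coordinates, whose origin is the TCP and whose axes are the flange's). Camera axes: x right, y down, z forward; pixel columns grow to the right and rows downward; lengths in m; the calibration is good to about 2 mm. A picture is of the moment at which its call begins: read the wrist's pose just before it. camera_model takes no time and is no camera call.
- env.hand_in(): hands the job in; it is judged then, once.
Trained networks look in the newest picture that a camera, given by its name, has taken for a name from the list of things; names that differ only in an ending like _2 or _b are one class to them, and where a whole thing is asked for, a point or a joint stands for the part that bears it (a point fixed in the world has none). Each returns a list of dicts, best first, with "conf" (0 to 1); they miss things now and then, are a little off and sometimes report something else, mostly with a low value. They report only what shows in the picture. A call takes as long as a camera call. They do not tell look-alikes from the thing itself.
- env.outline_of(camera, target): "mask" (480x640 bool, what is visible of it) and "xy" ([column, row] in pixels, amid what is visible of it).
The state is a dict: "clock": time; "joint_pos": joint angles; "qvel": joint speeds; "tau": joint torques, N m; "tcp_pos": TCP position; "orientation": TCP orientation; "wrist_force": force on the tool from outside, world axes, zero at the start; "ft_torque": the same for the moment, N m; "finger_gap": finger opening in m; "grip_force": force on a finger pad.
Only numpy, scipy, OpenCV 4.12 (cv2) and the standard library are available. Lean on these libraries where they do the work, as an engineer would, in place of code of your own. Each camera call takes 0.05 s, during which the arm holds its last target. There are 200 camera calls.

## Working session

There is one attempt and no reset: what is moved stays moved. The work goes in short steps, Python scripts to look and compute and a shell command to move; the robot and the scene stay as the last step left them, time stands still between calls to the robot, and variables do not carry over. Pictures are saved under pics/ and viewed, at most 10 in all, crops included, and the job is handed in when it is done.

```bash
mkdir -p pics; cat > h.py <<'E'
import numpy as np, cv2
from workcell import env
from scipy.spatial.transform import Rotation as R
def K(m):
    f=240/np.tan(np.radians(m["fovy"])/2); return f
def cam_T(name,st=None):
    m=env.camera_model(name)
    if "rvec" in m:
        Rc=R.from_rotvec(np.ravel(m["rvec"])).as_matrix(); t=np.ravel(m["tvec"])
        return m,Rc.T,-Rc.T@t      # cam->world
    T=np.array(m["T_tool_cam"]); q=np.array(st["orientation"])
    Rt=R.from_quat(q[[1,2,3,0]]).as_matrix()
    return m,Rt@T[:3,:3],Rt@T[:3,3]+np.array(st["tcp_pos"])
def rays(name,uv,st=None):
    m,Rw,c=cam_T(name,st); f=K(m)
    p=(np.atleast_2d(uv).astype(float)-[m["cx"],m["cy"]])/f
    rd=np.linalg.norm(p,axis=1,keepdims=True); r=rd.copy()
    for _ in range(20): r=rd/(1+m["k1"]*r**2)
    s=p/(1+m["k1"]*r**2)
    return np.c_[s,np.ones(len(s))]@Rw.T,c
def on_z(name,uv,z,st=None):
    d,c=rays(name,uv,st); return c+d*((z-c[2])/d[:,2])[:,None]
def by_depth(name,uv,dep,st=None):
    uv=np.atleast_2d(uv); d,c=rays(name,uv,st)
    z=dep[uv[:,1].astype(int),uv[:,0].astype(int)]; return c+d*z[:,None]
def proj(name,P,st=None):
    m,Rw,c=cam_T(name,st); p=(np.atleast_2d(P)-c)@Rw; s=p[:,:2]/p[:,2:]
    r2=(s**2).sum(1,keepdims=True); return s*(1+m["k1"]*r2)*K(m)+[m["cx"],m["cy"]]
E
python3 - <<'E'
from h import *
st=env.get_state(); print(st)
for n in ("top","side"):
    im,d=env.read_camera(n); cv2.imwrite(f"pics/{n}0.png",im); np.save(f"{n}0.npy",d)
    print(n,env.camera_model(n))
    for t in ("ruler","fence","end_stop","tin","spool","cutter"):
        for o in env.outline_of(n,t):
            uv=np.argwhere(o["mask"])[:,::-1]
            P=by_depth(n,uv,d); P=P[d[uv[:,1],uv[:,0]]>0]
            rc=cv2.minAreaRect(P[:,:2].astype(np.float32)) if len(P) else None
            print(n,t,round(o["conf"],2),np.round(o["xy"]),len(uv),np.round(np.median(P,0),3) if len(P) else 0,rc)
            if o["conf"]>.3: np.save(f"m_{n}_{t}_{int(o['xy'][0])}.npy",o["mask"])
E
```

```text
{'clock': 0.0, 'joint_pos': array([-1.31458779e+00,  3.14008800e-01,  4.49665205e-02,  1.30358201e+00,
        1.76703259e-05,  1.43119768e+00]), 'qvel': array([ 0.00105285,  0.00048994, -0.00078252,  0.00192153,  0.00074195,
        0.00157731]), 'tau': array([-1.35229609e-03, -4.80623925e+01,  2.98533386e+01,  1.92734582e-02,
       -2.63910442e-04,  8.74941719e-06]), 'tcp_pos': array([ 0.22156813, -0.53008247,  0.24939896]), 'orientation': array([-9.12942034e-04,  9.80480508e-01,  1.96614187e-01, -4.44392383e-05]), 'wrist_force': array([-0.50477999,  0.04480043,  0.32024572]), 'ft_torque': array([-0.01804142, -0.01858763, -0.03825347]), 'grip_force': 0.0, 'finger_gap': 0.08532617847501747}
top {'fovy': 56.31499205381565, 'cx': 317.9094967379217, 'cy': 235.63579770516426, 'k1': -0.10170331518713491, 'rvec': array([ 2.19898888, -2.17654515,  0.12210929]), 'tvec': array([0.09568866, 0.54232702, 1.13832346])}
top ruler 0.87 [329. 232.] 2239 [0.554 0.08  0.01 ] ((0.5571674704551697, 0.078921377658844), (0.22054769098758698, 0.0714334100484848), 87.7797622680664)
top end_stop 0.69 [126.
[... 2078 characters left out ...]
990650177, 0.07636944949626923), 87.35943603515625)
side end_stop 0.55 [259. 290.] 219 [0.656 0.273 0.018] ((0.6585224270820618, 0.26541924476623535), (0.03134143352508545, 0.058721233159303665), 79.1632080078125)
side tin 0.58 [333. 184.] 247 [ 0.583 -0.151  0.029] ((0.5839946269989014, -0.16115307807922363), (0.04975353926420212, 0.05273621156811714), 13.075387954711914)
side spool 0.79 [312. 352.] 554 [0.475 0.409 0.058] ((0.47776344418525696, 0.4022449851036072), (0.048420362174510956, 0.047889064997434616), 74.05307006835938)
side cutter 0.68 [398. 155.] 336 [ 0.426 -0.376  0.02 ] ((0.41625311970710754, -0.3832600712776184), (0.14202061295509338, 0.04603029787540436), 40.28516387939453)
```

```bash
python3 - <<'E'
from h import *
import glob
a=cv2.imread("pics/top0.png"); b=cv2.imread("pics/side0.png")
c=cv2.resize(a[150:330,100:560],None,fx=1.7,fy=1.7,interpolation=3); d=cv2.resize(b[120:420,200:500],None,fx=.97,fy=.97)
cv2.imwrite("pics/v1.png",np.vstack([c[:,:782],np.pad(d,((0,0),(0,782-d.shape[1]),(0,0)))])[:598])
def fit(P):
    l=cv2.fitLine(P.astype(np.float32),cv2.DIST_HUBER,0,.01,.01).ravel(); return l
for n in ("top","side"):
    d=np.load(f"{n}0.npy")
    for f in sorted(glob.glob(f"m_{n}_*.npy")):
        m=np.load(f)
        if 'fence' in f or 'ruler' in f or 'end_stop_2' in f:
            uv=np.argwhere(m)[:,::-1]
            z=.009 if 'ruler' in f else .018
            P=on_z(n,cv2.findContours(m.astype(np.uint8),0,1)[0][0][:,0,:],z)
            r=cv2.minAreaRect(P[:,:2].astype(np.float32)); print(f,z,np.round(cv2.boxPoints(r),4).tolist())
E
```

```text
m_top_end_stop_254.npy 0.018 [[0.6233000159263611, 0.2590000033378601], [0.6861000061035156, 0.2451999932527542], [0.6919000148773193, 0.27129998803138733], [0.6290000081062317, 0.28519999980926514]]
m_top_ruler_329.npy 0.009 [[0.5170999765396118, -0.029600000008940697], [0.5875999927520752, -0.03220000118017197], [0.5958999991416931, 0.18770000338554382], [0.5253999829292297, 0.19040000438690186]]
m_side_end_stop_242.npy 0.018 [[0.5645999908447266, 0.5292999744415283], [0.5666000247001648, 0.5077999830245972], [0.6272000074386597, 0.5131999850273132], [0.6251999735832214, 0.5347999930381775]]
m_side_end_stop_249.npy 0.018 [[0.5110999941825867, 0.6136999726295471], [0.5709999799728394, 0.5947999954223633], [0.5777999758720398, 0.6161999702453613], [0.517799973487854, 0.635200023651123]]
m_side_end_stop_258.npy 0.018 [[0.6230000257492065, 0.2648000121116638], [0.6863999962806702, 0.25290000438690186], [0.6915000081062317, 0.28029999136924744], [0.6280999779701233, 0.2921000123023987]]
m_side_fence_282.npy 0.018 [[0.6036999821662903, -0.17790000140666962], [0.6363000273704529, -0.18369999527931213], [0.7192999720573425, 0.27790001034736633], [0.6866999864578247, 0.28369998931884766]]
m_side_ruler_279.npy 0.009 [[0.607699990272522, -0.18930000066757202], [0.6401000022888184, -0.19509999454021454], [0.7232999801635742, 0.27399998903274536], [0.6908000111579895, 0.27970001101493835]]
m_side_ruler_319.npy 0.009 [[0.5169000029563904, -0.025800000876188278], [0.5881999731063843, -0.02850000001490116], [0.5965999960899353, 0.19259999692440033], [0.5253000259399414, 0.19539999961853027]]
```

View pics/v1.png

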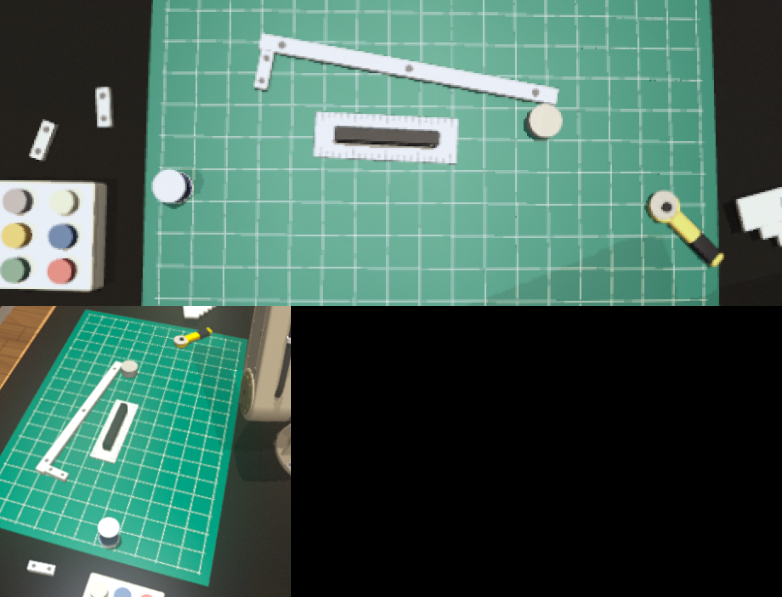

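The crops show the fence running from about (410,70) to (560,95). The stop is at its left end (263,70) and the ruler is in front at (385,138). The tin is at (545,120), the spool at (172,187) and the cutter at (685,230). The two loose blocks far to the left are decoys, because the block on the fence is the one nearest the base.

```bash
cat > go.py <<'E'
# usage: go.py fx fy z yawoff : target in fence frame (approx), prints tool-axis units
import sys; from h import *
O=np.array([.645,.053]); a=-.178
n=np.array([np.cos(a),np.sin(a)]); u=np.array([-np.sin(a),np.cos(a)])
def plan(fx,fy,z,yaw=a+np.pi):
    s=env.get_state(); q=np.array(s["orientation"]); Rt=R.from_quat(q[[1,2,3,0]]); p=s["tcp_pos"]
    T=np.r_[O+fx*n+fy*u,z]
    G=R.from_matrix(np.c_[[np.cos(yaw),np.sin(yaw),0],[np.sin(yaw),-np.cos(yaw),0],[0,0,-1]])
    print("now fence xy",np.round([(p[:2]-O)@n,(p[:2]-O)@u],4),"z",round(p[2],4),"F",np.round(s["wrist_force"],1),"t",s["clock"],"gap",round(s["finger_gap"],3),"q6",round(s["joint_pos"][5],2))
    print("target",np.round(T,3),"travel",np.round(Rt.inv().apply(T-p)/.12,3),"rot",np.round((Rt.inv()*G).as_rotvec(True)/60,3))
if __name__=="__main__": plan(*map(float,sys.argv[1:]))
E
python3 go.py -.19 .011 .1
```

```text
now fence xy [-0.3133 -0.6493] z 0.2503 F [-0.   0.6 -0.4] t 0.7 gap 0.085 q6 1.43
target [0.46  0.097 0.1  ] travel [ 3.85  -4.064  1.252] rot [ 0.     0.    -2.452]
```

```bash
python3 -m pendant '[{"travel":[0.4,-0.4,0],"rot":[0,0,-0.14],"fingers":1},{"travel":[0.7,-0.7,0],"rot":[0,0,-0.28],"fingers":1},{"travel":[0.95,-1,0],"rot":[0,0,-0.42],"fingers":1},{"travel":[0.95,-1,0],"rot":[0,0,-0.56],"fingers":1},{"travel":[0.95,-1,0],"rot":[0,0,-0.7],"fingers":1},{"travel":[0.95,-1,0],"rot":[0,0,-0.7],"fingers":1}]' 20; python3 go.py -.19 .011 .1
```

```text
clock: 1.3
tcp_pos: [0.281, -0.3753, 0.2508]
orientation: [0.001, 0.844, 0.536, -0.0]
wrist_force: [-0.6, -0.6, 0.3]
finger_gap: 0.0851
grip_force: 0.0
now fence xy [-0.2824 -0.486 ] z 0.2508 F [-0.6 -0.6  0.3] t 1.3 gap 0.085 q6 0.91
target [0.46  0.097 0.1  ] travel [ 4.201 -0.331  1.253] rot [-0.00e+00  1.00e-03 -1.75e+00]
```

```bash
python3 -m pendant '[{"travel":[0.4,0,0],"rot":[0,0,-0.14],"fingers":1},{"travel":[0.8,0,0],"rot":[0,0,-0.28],"fingers":1},{"travel":[1,0,0],"rot":[0,0,-0.42],"fingers":1},{"travel":[1,0,0],"rot":[0,0,-0.56],"fingers":1},{"travel":[1,0,0],"rot":[0,0,-0.7],"fingers":1},{"travel":[1,0,0],"rot":[0,0,-0.7],"fingers":1}]'; python3 go.py -.19 .011 .1
```

```text
clock: 1.9
tcp_pos: [0.3321, -0.2677, 0.2504]
orientation: [0.0, 0.598, 0.801, -0.0]
wrist_force: [0.7, -0.6, -0.2]
finger_gap: 0.0849
grip_force: 0.0
now fence xy [-0.2511 -0.3711] z 0.2504 F [ 0.7 -0.6 -0.2] t 1.9 gap 0.085 q6 0.42
target [0.46  0.097 0.1  ] travel [2.616 1.886 1.252] rot [-0.     0.    -1.055]
```

```bash
python3 -m pendant '[{"travel":[0.2,-0.3,0],"rot":[0,0,-0.14],"fingers":1},{"travel":[0.4,-0.6,0],"rot":[0,0,-0.28],"fingers":1},{"travel":[0.6,-0.9,0],"rot":[0,0,-0.42],"fingers":1},{"travel":[0.7,-1,0],"rot":[0,0,-0.56],"fingers":1},{"travel":[0.7,-1,0],"rot":[0,0,-0.7],"fingers":1},{"travel":[0.7,-1,0],"rot":[0,0,-0.7],"fingers":1}]'; python3 go.py -.19 .011 .1
```

```text
clock: 2.5
tcp_pos: [0.1924, -0.2218, 0.2506]
orientation: [0.0, 0.273, 0.962, -0.0]
wrist_force: [-0.1, -0.8, 0.2]
finger_gap: 0.085
grip_force: 0.0
now fence xy [-0.3968 -0.3507] z 0.2506 F [-0.1 -0.8  0.2] t 2.5 gap 0.085 q6 -0.58
target [0.46  0.097 0.1  ] travel [-0.496  3.437  1.253] rot [-0.001  0.001 -0.359]
```

```bash
python3 -m pendant '[{"travel":[-0.4,0.35,0],"rot":[0,0,-0.1],"fingers":1},{"travel":[-0.8,0.7,0],"rot":[0,0,-0.2],"fingers":1},{"travel":[-1,1,0],"rot":[0,0,-0.36],"fingers":1},{"travel":[-1,1,0],"rot":[0,0,-0.36],"fingers":1},{"travel":[-1,1,0],"rot":[0,0,-0.36],"fingers":1},{"travel":[-1,1,0],"rot":[0,0,-0.36],"fingers":1}]'; python3 go.py -.19 .011 .1
```

```text
clock: 3.1
tcp_pos: [0.3578, -0.1812, 0.2498]
orientation: [-0.001, 0.086, 0.996, 0.0]
wrist_force: [-1.0, 0.1, 0.8]
finger_gap: 0.0855
grip_force: 0.0
now fence xy [-0.2412 -0.2813] z 0.2498 F [-1.   0.1  0.8] t 3.1 gap 0.085 q6 -0.5
target [0.46  0.097 0.1  ] travel [-0.441  2.434  1.249] rot [ 0.    -0.001  0.005]
```

```bash
python3 -m pendant '[{"travel":[-0.1,0.4,0.2],"rot":[0,0,0],"fingers":1},{"travel":[-0.2,0.8,0.4],"rot":[0,0,0],"fingers":1},{"travel":[-0.3,1,0.6],"rot":[0,0,0],"fingers":1},{"travel":[-0.35,1,0.6],"rot":[0,0,0],"fingers":1}]'
python3 -m pendant '[{"travel":[0,0.4,0.1],"rot":[0,0,0],"fingers":1},{"travel":[0,0.8,0.2],"rot":[0,0,0],"fingers":1},{"travel":[0,1,0.4],"rot":[0,0,0],"fingers":1},{"travel":[0,1,0.65],"rot":[0,0,0],"fingers":1}]'
python3 -m pendant '[{"travel":[0,0.3,0],"rot":[0,0,0],"fingers":1},{"travel":[-0.1,0.43,0.2],"rot":[0,0,0],"fingers":1},{"travel":[-0.1,0.43,0.4],"rot":[0,0,0],"fingers":1},{"travel":[-0.1,0.43,0.4],"rot":[0,0,0],"fingers":1}]'
python3 go.py -.17 .011 .03
python3 - <<'E'
from h import *
s=env.get_state(); im,d=env.read_camera("wrist"); cv2.imwrite("pics/w1.png",im)
m,d2=env.read_camera("side"); cv2.imwrite("pics/s1.png",cv2.resize(m[150:330,250:430],None,fx=3,fy=3))
# lowest finger point seen from the side camera near the TCP
uv=np.argwhere(d2>0)[:,::-1]; P=by_depth("side",uv,d2); k=(abs(P[:,:2]-s["tcp_pos"][:2])<.07).all(1)&(P[:,2]>.03)
z=np.sort(P[k,2]); print(len(z),np.round(z[[0,5,20,50]],4),s["tcp_pos"])
E
```

```text
clock: 3.5
tcp_pos: [0.4172, -0.0674, 0.1753]
orientation: [-0.003, 0.085, 0.996, 0.001]
wrist_force: [-0.7, -0.7, 1.4]
finger_gap: 0.0852
grip_force: 0.0
clock: 3.9
tcp_pos: [0.4413, 0.0488, 0.1013]
orientation: [0.002, 0.085, 0.996, 0.0]
wrist_force: [0.6, 0.4, -0.7]
finger_gap: 0.0849
grip_force: 0.0
clock: 4.3
tcp_pos: [0.4583, 0.0956, 0.0504]
orientation: [-0.002, 0.087, 0.996, -0.001]
wrist_force: [-1.5, 0.7, -1.1]
finger_gap: 0.0853
grip_force: 0.0
now fence xy [-0.1912  0.0088] z 0.0504 F [-1.5  0.7 -1.1] t 4.3 gap 0.085 q6 0.21
target [0.48  0.094 0.03 ] travel [-0.178  0.017  0.17 ] rot [-0.002 -0.004  0.004]
8018 [0.0462 0.0483 0.0552 0.0654] [0.45834755 0.09556467 0.05044206]
```

View pics/s1.png

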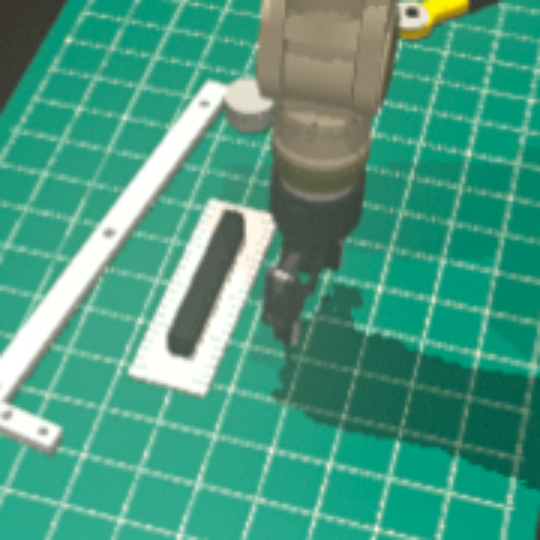

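```bash
python3 -m pendant '[{"travel":[0,0,0.15],"rot":[0,0,0],"fingers":1},{"travel":[0,0.02,0.25],"rot":[0,0,0],"fingers":1},{"travel":[0,0.02,0.25],"rot":[0,0,0],"fingers":1}]'
python3 -m pendant '[{"travel":[-0.1,0,0],"rot":[0,0,0],"fingers":1},{"travel":[-0.2,0,0],"rot":[0,0,0],"fingers":1},{"travel":[-0.3,0,0],"rot":[0,0,0],"fingers":1},{"travel":[-0.4,0,0],"rot":[0,0,0],"fingers":1},{"travel":[-0.5,0,0],"rot":[0,0,0],"fingers":1},{"travel":[-0.6,0,0],"rot":[0,0,0],"fingers":1},{"travel":[-0.7,0,0],"rot":[0,0,0],"fingers":1},{"travel":[-0.7,0,0],"rot":[0,0,0],"fingers":1}]'
cat > look.py <<'E'
import sys; from h import *; from go import plan,O,n,u
tag=sys.argv[1]
for c in ("top","side"):
    im,d=env.read_camera(c); cv2.imwrite(f"pics/{c}_{tag}.png",im)
    for o in env.outline_of(c,"ruler")[:2]:
        P=on_z(c,cv2.findContours(o["mask"].astype(np.uint8),0,1)[0][0][:,0,:],.009)[:,:2]-O
        F=np.c_[P@n,P@u]; r=cv2.minAreaRect(F.astype(np.float32)); print(c,round(o["conf"],2),np.round(r[0],4),np.round(r[1],4),round(r[2],2))
plan(-.06,.011,.02)
E
python3 look.py a
```

```text
clock: 4.7
tcp_pos: [0.4599, 0.0988, 0.022]
orientation: [-0.001, 0.086, 0.996, -0.0]
wrist_force: [0.3, 0.2, 0.7]
finger_gap: 0.0857
grip_force: 0.0
clock: 5.5
tcp_pos: [0.5457, 0.0848, 0.0223]
orientation: [0.001, 0.085, 0.996, -0.0]
wrist_force: [0.1, -0.3, -0.2]
finger_gap: 0.0852
grip_force: 0.0
top 0.88 [-0.0618 -0.0977] [0.0318 0.008 ] 10.14
side 0.93 [-0.0797  0.0689] [0.1141 0.074 ] 89.12
now fence xy [-0.1061  0.0136] z 0.0221 F [ 0.6  0.9 -0.1] t 5.7 gap 0.085 q6 0.18
target [0.588 0.074 0.02 ] travel [-0.384 -0.025  0.017] rot [-0.    -0.     0.008]
```

```bash
python3 -m pendant '[{"travel":[-0.1,0,0],"rot":[0,0,0],"fingers":1},{"travel":[-0.2,0,0],"rot":[0,0,0],"fingers":1},{"travel":[-0.3,0,0],"rot":[0,0,0],"fingers":1},{"travel":[-0.32,0,0],"rot":[0,0,0],"fingers":1},{"travel":[-0.32,0,0],"rot":[0,0,0],"fingers":1}]'
python3 -m pendant '[{"travel":[0.1,0,0],"rot":[0,0,0],"fingers":1},{"travel":[0.4,0,0],"rot":[0,0,0],"fingers":1},{"travel":[0.5,-0.3,-0.4],"rot":[0,0,0],"fingers":1},{"travel":[0.5,-0.7,-0.6],"rot":[0,0,0],"fingers":0},{"travel":[0.5,-1,-0.6],"rot":[0,0,0],"fingers":-1},{"travel":[0.5,-1,-0.6],"rot":[0,0,0],"fingers":-1},{"travel":[0.5,-1,-0.6],"rot":[0,0,0],"fingers":-1}]'
python3 look.py b
```

```text
clock: 6.2
tcp_pos: [0.581, 0.0787, 0.0222]
orientation: [-0.0, 0.085, 0.996, -0.0]
wrist_force: [-0.5, -0.9, -1.1]
finger_gap: 0.0856
grip_force: 0.0
clock: 6.9
tcp_pos: [0.5015, -0.0302, 0.0947]
orientation: [0.001, 0.086, 0.996, 0.0]
wrist_force: [0.0, 0.1, -0.0]
finger_gap: 0.0284
grip_force: 0.0
top 0.95 [-0.0426  0.0093] [0.2234 0.0743] 89.98
side 0.62 [-0.044   0.0121] [0.2205 0.0723] 89.32
now fence xy [-0.1269 -0.1053] z 0.0937 F [-0.4  0.2  0.7] t 7.1 gap 0.0 q6 -0.05
target [0.588 0.074 0.02 ] travel [-0.568  0.963  0.614] rot [ 0.    -0.001  0.01 ]
```

```bash
python3 -m pendant '[{"travel":[-0.3,-0.25,0],"rot":[0,0,0],"fingers":-1},{"travel":[-0.6,-0.29,0],"rot":[0,0,0],"fingers":-1},{"travel":[-0.7,-0.29,0],"rot":[0,0,0],"fingers":-1},{"travel":[-0.7,-0.29,0.2],"rot":[0,0,0],"fingers":-1},{"travel":[-0.7,-0.29,0.4],"rot":[0,0,0],"fingers":-1},{"travel":[-0.7,-0.29,0.5],"rot":[0,0,0],"fingers":-1},{"travel":[-0.7,-0.29,0.51],"rot":[0,0,0],"fingers":-1}]'; python3 go.py -.043 0 .032
```

```text
clock: 7.8
tcp_pos: [0.5771, -0.0764, 0.0307]
orientation: [-0.002, 0.084, 0.996, 0.0]
wrist_force: [-0.8, 0.1, -0.1]
finger_gap: -0.0
grip_force: 0.0
now fence xy [-0.0439 -0.1394] z 0.0307 F [-0.8  0.1 -0.1] t 7.8 gap -0.0 q6 -0.1
target [0.603 0.061 0.032] travel [-0.019  1.161 -0.01 ] rot [ 0.    -0.004  0.01 ]
```

```bash
python3 -m pendant '[{"travel":[0,0.15,-0.01],"rot":[0,0,0],"fingers":-1},{"travel":[0,0.3,-0.015],"rot":[0,0,0],"fingers":-1},{"travel":[0,0.4,-0.015],"rot":[0,0,0],"fingers":-1},{"travel":[0,0.5,-0.015],"rot":[0,0,0],"fingers":-1},{"travel":[0,0.6,-0.015],"rot":[0,0,0],"fingers":-1},{"travel":[0,0.7,-0.015],"rot":[0,0,0],"fingers":-1},{"travel":[0,0.8,-0.015],"rot":[0,0,0],"fingers":-1},{"travel":[0,0.9,-0.015],"rot":[0,0,0],"fingers":-1},{"travel":[0,0.9,-0.015],"rot":[0,0,0],"fingers":-1}]'; python3 look.py c
```

```text
clock: 8.7
tcp_pos: [0.5971, 0.0306, 0.0347]
orientation: [-0.0, 0.084, 0.996, 0.001]
wrist_force: [-0.4, 0.7, 0.3]
finger_gap: -0.0002
grip_force: 0.0
side 0.66 [-0.0447  0.0695] [0.2204 0.0793] 89.96
now fence xy [-0.0434 -0.0325] z 0.0344 F [ 0.3 -0.5 -0.1] t 8.9 gap 0.0 q6 0.08
target [0.588 0.074 0.02 ] travel [0.135 0.363 0.12 ] rot [ 0.    -0.001  0.008]
```

```bash
python3 -m pendant '[{"travel":[0,0.08,0],"rot":[0,0,0],"fingers":-1},{"travel":[0,0.16,0.01],"rot":[0,0,0],"fingers":-1},{"travel":[0,0.2,0.02],"rot":[0,0,0],"fingers":-1},{"travel":[0,0.22,0.02],"rot":[0,0,0],"fingers":-1}]'; python3 -m pendant '[{"travel":[0,0.02,0],"rot":[0,0,0],"fingers":-1},{"travel":[0,0.04,0],"rot":[0,0,0],"fingers":-1},{"travel":[0,0.04,0],"rot":[0,0,0],"fingers":-1}]'; python3 look.py d
```

```text
clock: 9.3
tcp_pos: [0.6017, 0.055, 0.0325]
orientation: [0.0, 0.084, 0.996, -0.0]
wrist_force: [-0.8, -2.4, 1.3]
finger_gap: 0.0001
grip_force: 1.4
clock: 9.6
tcp_pos: [0.6024, 0.0597, 0.0325]
orientation: [0.0, 0.085, 0.996, 0.0]
wrist_force: [-0.3, 0.3, 1.6]
finger_gap: 0.0
grip_force: 0.5
top 0.63 [-0.0115  0.0487] [0.0026 0.    ] 100.97
side 0.68 [-0.0435  0.0957] [0.0739 0.219 ] 0.06
now fence xy [-0.0434 -0.0011] z 0.0323 F [ 0.7 -0.4 -0.9] t 9.8 gap -0.0 q6 0.14
target [0.588 0.074 0.02 ] travel [0.138 0.102 0.102] rot [ 0.001 -0.     0.008]
```

```bash
for i in 1; do python3 -m pendant '[{"travel":[0,0.02,0],"rot":[0,0,0],"fingers":-1},{"travel":[0,0.03,0],"rot":[0,0,0],"fingers":-1},{"travel":[0,0.03,0],"rot":[0,0,0],"fingers":-1}]'; done; python3 -m pendant '[{"travel":[0,0.02,0],"rot":[0,0,0],"fingers":-1},{"travel":[0,0.02,0],"rot":[0,0,0],"fingers":-1}]'
```

```text
clock: 10.1
tcp_pos: [0.6024, 0.0611, 0.0323]
orientation: [-0.0, 0.085, 0.996, -0.002]
wrist_force: [-1.7, -7.4, 1.2]
finger_gap: 0.0001
grip_force: 3.8
clock: 10.3
tcp_pos: [0.6023, 0.0613, 0.0324]
orientation: [-0.001, 0.086, 0.996, -0.004]
wrist_force: [-3.6, -14.3, 3.3]
finger_gap: -0.0
grip_force: 7.5
```

```bash
python3 -m pendant '[{"travel":[0,-0.15,0],"rot":[0,0,0],"fingers":-1},{"travel":[0,-0.2,-0.3],"rot":[0,0,0],"fingers":-1},{"travel":[0,-0.1,-0.6],"rot":[0,0,0],"fingers":-1},{"travel":[0.3,0.2,-0.6],"rot":[0,0,0],"fingers":0},{"travel":[0.6,0.5,-0.6],"rot":[0,0,0],"fingers":1},{"travel":[0.65,0.8,-0.6],"rot":[0,0,0],"fingers":1},{"travel":[0.65,0.8,-0.6],"rot":[0,0,0],"fingers":1},{"travel":[0.65,0.8,-0.3],"rot":[0,0,0],"fingers":1},{"travel":[0.65,0.8,-0.1],"rot":[0,0,0],"fingers":1},{"travel":[0.65,0.8,-0.1],"rot":[0,0,0],"fingers":1}]'; python3 look.py e
```

```text
clock: 11.3
tcp_pos: [0.54, 0.172, 0.0412]
orientation: [-0.003, 0.085, 0.996, -0.001]
wrist_force: [-0.5, -0.3, -0.3]
finger_gap: 0.0856
grip_force: 0.0
top 0.68 [-0.0444  0.0226] [0.0693 0.0766] 3.78
side 0.83 [-0.0453  0.1075] [0.2009 0.0767] 88.84
now fence xy [-0.1206  0.0999] z 0.0458 F [ 0.2  0.2 -0. ] t 11.5 gap 0.086 q6 0.34
target [0.588 0.074 0.02 ] travel [-0.499 -0.745  0.216] rot [0.001 0.002 0.007]
```

```bash
python3 -m pendant '[{"travel":[0,0,0.1],"rot":[0,0,0],"fingers":1},{"travel":[0,0,0.19],"rot":[0,0,0],"fingers":1},{"travel":[0,0,0.19],"rot":[0,0,0],"fingers":1}]'; python3 -m pendant '[{"travel":[-0.15,0,0],"rot":[0,0,0],"fingers":1},{"travel":[-0.3,0,0],"rot":[0,0,0],"fingers":1},{"travel":[-0.4,0,0],"rot":[0,0,0],"fingers":1},{"travel":[-0.45,0,0],"rot":[0,0,0],"fingers":1},{"travel":[-0.48,0,0],"rot":[0,0,0],"fingers":1},{"travel":[-0.48,0,0],"rot":[0,0,0],"fingers":1}]'; python3 go.py -.06 .1 .02
```

```text
clock: 11.8
tcp_pos: [0.5413, 0.1727, 0.02]
orientation: [-0.001, 0.085, 0.996, -0.0]
wrist_force: [-0.5, 0.1, 0.1]
finger_gap: 0.0851
grip_force: 0.0
clock: 12.4
tcp_pos: [0.599, 0.1632, 0.0213]
orientation: [-0.0, 0.085, 0.996, -0.0]
wrist_force: [-0.6, -1.1, 0.3]
finger_gap: 0.0854
grip_force: 0.2
now fence xy [-0.0648  0.1003] z 0.0213 F [-0.6 -1.1  0.3] t 12.4 gap 0.085 q6 0.31
target [0.604 0.162 0.02 ] travel [-0.04  -0.003  0.011] rot [-0.    -0.001  0.008]
```

```bash
python3 -m pendant '[{"travel":[-0.02,0,0],"rot":[0,0,0],"fingers":1},{"travel":[-0.03,0,0],"rot":[0,0,0],"fingers":1},{"travel":[-0.03,0,0],"rot":[0,0,0],"fingers":1}]'; python3 -m pendant '[{"travel":[-0.02,0,0],"rot":[0,0,0],"fingers":1},{"travel":[-0.02,0,0],"rot":[0,0,0],"fingers":1}]';python3 -m pendant '[{"travel":[-0.02,0,0],"rot":[0,0,0],"fingers":1},{"travel":[-0.02,0,0],"rot":[0,0,0],"fingers":1}]'
```

```text
clock: 12.7
tcp_pos: [0.6028, 0.1627, 0.0215]
orientation: [-0.0, 0.085, 0.996, -0.0]
wrist_force: [-1.4, 1.0, -0.9]
finger_gap: 0.0855
grip_force: 0.6
clock: 12.9
tcp_pos: [0.6057, 0.1622, 0.0217]
orientation: [0.0, 0.085, 0.996, -0.0]
wrist_force: [-0.9, 0.2, -1.0]
finger_gap: 0.0853
grip_force: 0.5
clock: 13.1
tcp_pos: [0.6081, 0.1617, 0.0217]
orientation: [0.0, 0.085, 0.996, -0.0]
wrist_force: [-1.3, -0.2, -0.9]
finger_gap: 0.0852
grip_force: 0.5
```

```bash
python3 -m pendant '[{"travel":[-0.02,0,0],"rot":[0,0,0],"fingers":1},{"travel":[-0.02,0,0],"rot":[0,0,0],"fingers":1}]'; python3 -m pendant '[{"travel":[-0.02,0,0],"rot":[0,0,0],"fingers":1},{"travel":[-0.02,0,0],"rot":[0,0,0],"fingers":1}]'; python3 look.py f
```

```text
clock: 13.3
tcp_pos: [0.6105, 0.1613, 0.0218]
orientation: [0.0, 0.085, 0.996, -0.0]
wrist_force: [-1.6, 0.4, 0.5]
finger_gap: 0.0854
grip_force: 0.6
clock: 13.5
tcp_pos: [0.6114, 0.1613, 0.0217]
orientation: [-0.001, 0.085, 0.996, 0.0]
wrist_force: [-5.6, 1.3, 3.8]
finger_gap: 0.0853
grip_force: 2.8
top 0.87 [-0.0273  0.0127] [0.0699 0.0561] 2.38
side 0.58 [-0.0202  0.0838] [0. 0.] 0.0
side 0.29 [-0.1392 -0.4849] [0.1586 0.0593] 61.62
now fence xy [-0.0523  0.1006] z 0.0216 F [-5.9  1.9  3.2] t 13.7 gap 0.085 q6 0.3
target [0.588 0.074 0.02 ] travel [ 0.07  -0.746  0.014] rot [-0.    -0.002  0.008]
```

```bash
python3 -m pendant '[{"travel":[-0.02,0,0],"rot":[0,0,0],"fingers":1},{"travel":[-0.03,0,0],"rot":[0,0,0],"fingers":1},{"travel":[-0.03,0,0],"rot":[0,0,0],"fingers":1}]'; python3 -m pendant '[{"travel":[0.1,0,0],"rot":[0,0,0],"fingers":1},{"travel":[0.4,0,0],"rot":[0,0,0],"fingers":1},{"travel":[0.6,-0.2,-0.4],"rot":[0,0,0],"fingers":1},{"travel":[0.8,-0.6,-0.6],"rot":[0,0,0],"fingers":0},{"travel":[0.8,-1,-0.6],"rot":[0,0,0],"fingers":-1},{"travel":[0.8,-1,-0.6],"rot":[0,0,0],"fingers":-1},{"travel":[0.8,-1,-0.6],"rot":[0,0,0],"fingers":-1}]'; python3 look.py g
python3 - <<'E'
import cv2,numpy as np
a=cv2.imread("pics/top_g.png")[160:270,220:450]; b=cv2.imread("pics/side_g.png")[160:310,220:370]
a=cv2.resize(a,None,fx=3.4,fy=3.4,interpolation=2); cv2.imwrite("pics/v2.png",a)
E
```

```text
clock: 14.0
tcp_pos: [0.6114, 0.1612, 0.0215]
orientation: [-0.004, 0.085, 0.996, 0.0]
wrist_force: [-13.7, 2.8, 10.6]
finger_gap: 0.0856
grip_force: 7.3
clock: 14.7
tcp_pos: [0.5019, 0.0567, 0.0946]
orientation: [0.001, 0.086, 0.996, -0.0]
wrist_force: [0.7, 0.5, 0.2]
finger_gap: 0.0276
grip_force: 0.0
top 0.89 [-0.0284  0.094 ] [0.2178 0.0715] 89.93
top 0.24 [-0.0238  0.2135] [0.0598 0.0223] 0.33
side 0.66 [-0.0286  0.0962] [0.2207 0.0735] 89.47
now fence xy [-0.1421 -0.0193] z 0.0933 F [-1.2  0.  -0.6] t 14.9 gap 0.0 q6 0.13
target [0.588 0.074 0.02 ] travel [-0.687  0.246  0.611] rot [0.    0.    0.009]
```

View pics/v2.png

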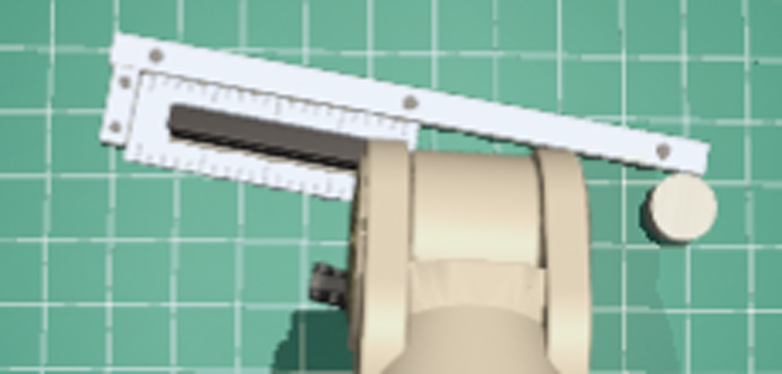

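The ruler lies along the fence, with its end next to the stop at about (135,95) in the crop. The tin has not moved. I'll push the end once more to make sure it butts.

```bash
python3 -m pendant '[{"travel":[-0.35,-0.2,0],"rot":[0,0,0],"fingers":-1},{"travel":[-0.7,-0.22,0],"rot":[0,0,0],"fingers":-1},{"travel":[-0.94,-0.22,0],"rot":[0,0,0],"fingers":-1},{"travel":[-0.94,-0.22,0],"rot":[0,0,0],"fingers":-1},{"travel":[-0.94,-0.22,0.3],"rot":[0,0,0],"fingers":-1},{"travel":[-0.94,-0.22,0.5],"rot":[0,0,0],"fingers":-1},{"travel":[-0.94,-0.22,0.5],"rot":[0,0,0],"fingers":-1}]'; python3 go.py -.029 0 .032;  python3 -m pendant '[{"travel":[0,0.1,0],"rot":[0,0,0],"fingers":-1},{"travel":[0,0.2,0],"rot":[0,0,0],"fingers":-1},{"travel":[0,0.3,0],"rot":[0,0,0],"fingers":-1},{"travel":[0,0.33,0],"rot":[0,0,0],"fingers":-1},{"travel":[0,0.33,0],"rot":[0,0,0],"fingers":-1}]'; python3 go.py -.029 0 .032
```

```text
clock: 15.6
tcp_pos: [0.604, 0.0149, 0.0293]
orientation: [-0.004, 0.084, 0.996, 0.0]
wrist_force: [-0.2, 0.9, 0.4]
finger_gap: 0.0001
grip_force: 0.0
now fence xy [-0.0336 -0.0448] z 0.0293 F [-0.2  0.9  0.4] t 15.6 gap 0.0 q6 0.06
target [0.616 0.058 0.032] travel [-0.042  0.373 -0.023] rot [-0.001 -0.008  0.01 ]
clock: 16.1
tcp_pos: [0.6151, 0.0535, 0.0346]
orientation: [0.001, 0.084, 0.996, -0.0]
wrist_force: [0.4, 0.1, -0.2]
finger_gap: 0.0002
grip_force: 0.0
now fence xy [-0.0295 -0.0048] z 0.0346 F [ 0.4  0.1 -0.2] t 16.1 gap 0.0 q6 0.12
target [0.616 0.058 0.032] travel [-0.005  0.04   0.021] rot [0.    0.002 0.01 ]
```

```bash
python3 -m pendant '[{"travel":[0,0.02,0.01],"rot":[0,0,0],"fingers":-1},{"travel":[0,0.04,0.02],"rot":[0,0,0],"fingers":-1},{"travel":[0,0.04,0.02],"rot":[0,0,0],"fingers":-1}]'; python3 -m pendant '[{"travel":[0,0.02,0],"rot":[0,0,0],"fingers":-1},{"travel":[0,0.02,0],"rot":[0,0,0],"fingers":-1}]'; python3 -m pendant '[{"travel":[0,0.01,0],"rot":[0,0,0],"fingers":-1},{"travel":[0,0.01,0],"rot":[0,0,0],"fingers":-1}]'
```

```text
clock: 16.4
tcp_pos: [0.6151, 0.057, 0.031]
orientation: [-0.0, 0.085, 0.996, -0.0]
wrist_force: [0.2, 0.1, -0.1]
finger_gap: 0.0001
grip_force: 0.0
clock: 16.6
tcp_pos: [0.6155, 0.0587, 0.0311]
orientation: [-0.0, 0.085, 0.996, -0.001]
wrist_force: [-0.2, -2.7, -0.2]
finger_gap: 0.0001
grip_force: 1.3
clock: 16.8
tcp_pos: [0.6155, 0.0588, 0.0312]
orientation: [-0.0, 0.085, 0.996, -0.002]
wrist_force: [-0.8, -6.2, 0.0]
finger_gap: -0.0001
grip_force: 3.4
```

```bash
python3 -m pendant '[{"travel":[0,0.02,0],"rot":[0,0,0],"fingers":-1},{"travel":[0,0.03,0],"rot":[0,0,0],"fingers":-1},{"travel":[0,0.03,0],"rot":[0,0,0],"fingers":-1}]'; python3 -m pendant '[{"travel":[0,-0.15,0],"rot":[0,0,0],"fingers":-1},{"travel":[0,-0.3,-0.3],"rot":[0,0,0],"fingers":-1},{"travel":[0.2,-0.3,-0.7],"rot":[0,0,0],"fingers":-1},{"travel":[0.6,-0.6,-1],"rot":[0,0,0],"fingers":-1},{"travel":[1,-1,-1],"rot":[0,0,0],"fingers":-1},{"travel":[1,-1,-1],"rot":[0,0,0],"fingers":-1},{"travel":[1,-1,-1],"rot":[0,0,0],"fingers":-1}]'
python3 -m pendant '[{"travel":[0.4,-0.4,0],"rot":[0,0,0],"fingers":-1},{"travel":[0.8,-0.8,0],"rot":[0,0,0],"fingers":-1},{"travel":[1,-1,0],"rot":[0,0,0],"fingers":-1},{"travel":[1,-1,0],"rot":[0,0,0],"fingers":-1}]'
python3 look.py i
python3 - <<'E'
from h import *
a=cv2.imread("pics/top_i.png")[160:270,220:450]; cv2.imwrite("pics/v3.png",cv2.resize(a,None,fx=3.4,fy=3.4,interpolation=2))
for t in ("tin","spool","cutter"):
    o=env.outline_of("top",t)
    if o: print(t,np.round(o[0]["xy"],1))
E
```

```text
clock: 17.1
tcp_pos: [0.6155, 0.0591, 0.0312]
orientation: [-0.001, 0.087, 0.996, -0.005]
wrist_force: [-4.1, -17.6, 1.6]
finger_gap: -0.0
grip_force: 8.9
clock: 17.8
tcp_pos: [0.4745, -0.0351, 0.1522]
orientation: [-0.0, 0.086, 0.996, 0.0]
wrist_force: [0.5, 0.4, -1.8]
finger_gap: 0.0003
grip_force: 0.0
clock: 18.2
tcp_pos: [0.3371, -0.1326, 0.1511]
orientation: [-0.0, 0.086, 0.996, 0.0]
wrist_force: [0.2, 0.3, 0.3]
finger_gap: -0.0
grip_force: 0.0
top 0.75 [-0.0276  0.0925] [0.0751 0.2203] 1.0
side 0.86 [-0.0283  0.098 ] [0.2228 0.0752] 89.97
side 0.56 [ 0.0221 -0.0076] [0.4778 0.0354] 89.99
now fence xy [-0.2671 -0.2363] z 0.1516 F [0.8 0.3 1. ] t 18.4 gap -0.0 q6 -0.42
target [0.588 0.074 0.02 ] travel [-1.738  2.049  1.101] rot [0.    0.002 0.007]
tin [417.6 219. ]
spool [200.1 254.2]
cutter [501.8 281.8]
```

View pics/v3.png

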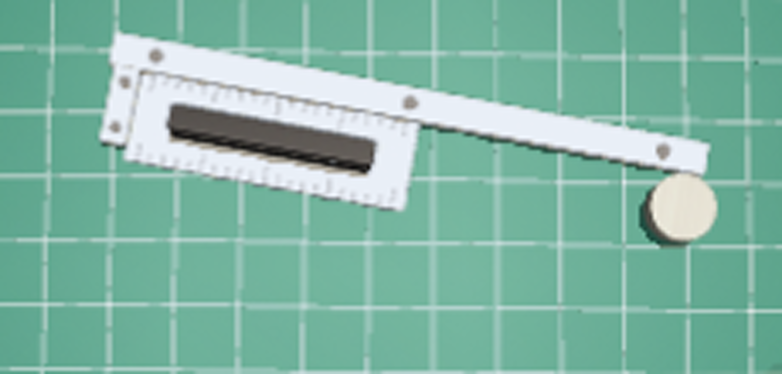

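The ruler is flush along the fence (140,70)–(420,122) and its end touches the stop at (133,100). The tin, spool and cutter are where they started.

```bash
python3 -c "
from workcell import env; print(env.hand_in())"
```

```text
the job is handed in; nothing more can be done
None
```

I pushed the ruler into the corner, flush along the fence and butted against the end stop, and handed the job in at about 18 s with the arm clear. The final images show the tin, spool and cutter where they started; the hand-in gave no verdict.

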